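# Twist open the jar the spoon is laid out for, and hold its cap over it

### The arm

A 6-joint arm with a two-finger parallel gripper is mounted at the origin on a cart in front of the work surface, level with it; the furniture and walls round the work are solid. World frame = base frame: x ahead of the robot, y to its left, z up, the work surface at z = 0. Lengths are in mm, angles in degrees, forces in N, time in s.
With the tool pointing down it reaches from about 350 to 1000 mm from the base axis. Payload 7.1 kg.
Tool frame: the origin (TCP) lies at the very end of the fingers, on their centre line; the grasp point (between the pads) lies 19 mm behind it; z points along the fingers, y is the line along which they close (so a half turn about z gives the same grasp; the last joint's range is limited). The gripper opens to 85 mm and grips with 20 to 120 N. Pads are 22 mm wide; open, the fingers measure 114 mm over their backs; the gripper's body (76 mm by 85 mm) begins 54 mm behind the grasp point. The pads swing forward as they close: fully open they stand 13 mm farther back than shut.
Start: joints at [63.312, 24.242, 93.386, -0, 62.372, -1.089], TCP at [270.019, 563.644, 231.319] pointing down, gripper open.
Joint ranges: [-172.04, 172.04], [-51.8, 120.97], [4.93, 147.93], [-75.15, 255.16], [6.16, 154.13], [-145.62, 145.62]. Speed limits (degrees/s): [136.94, 136.94, 172.46, 180, 180, 180].

### API

Orientations are given as a 3x3 rotation matrix whose columns are the frame's x, y, z axes.
In Python, from rig import manip gives the robot as it stands.
- The arm moves only by the shell command python3 -m creep 'ROWS' [FORCE]. ROWS is JSON, one flat list of numbers, 7 for each row, row after row: the turn, a rotation vector about the tool's x, y, z scaled (see below), then the shift along the tool's x, y, z scaled (see below), then the gripper's target within -1 to 1 (shut at 1, half-way at 0, fully open at -1). In form: [rx, ry, rz, tx, ty, tz, fingers, rx, ry, rz, tx, ty, tz, fingers, ...]. A call has 1 to 5 rows; each row is the pose to reach, as a shift and turn from the pose commanded when the call began, along the tool's axes at that moment, turning the shorter way round; what a row does not reach only later rows make up. The controller multiplies each number of a shift by 25 cm and each number of a turn by pi rad. A row lasts 1/8 s, in which the tool goes at most 62.5 mm and 10.7 degrees, less where a joint would pass 70% of its speed; a pose out of reach is approached as far as the arm can. A call with a number of a shift or a turn outside -1 to 1 is refused whole. A call with a gripper value outside its range is refused whole. The fingers move at their own pace and stop on an object; FORCE is the grip in N (left out, the last holds). Time passes only in rows, so rows that repeat a pose let the fingers close. It gives the time, the measured TCP pose, the force, the opening and the grip force at its end, in the units of the state.
- manip.observe(): the state, without advancing time (a new reading comes with each control period).
- manip.get_image(name): name is "scene" or "side" or "wrist"; returns a dict with "color" (400x640x3 uint8, red, green, blue), "range_z" (400x640 float32, mm along the optical axis (not along the pixel's ray), 0 where there is no reading), "fx", "fy", "cx", "cy" (pixels), "extrinsics" (4x4, takes a point from world to camera coordinates). Camera axes: x right, y down, z forward; pixel columns grow to the right and rows downward; lengths in mm; the calibration is good to about 2 mm. A picture is of the moment at which its call begins.
- manip.hand_in(): hands the job in; it is judged then, once.
The state is a dict: "t": time; "q": joint angles; "joint_velocities": joint speeds; "joint_torque": joint torques, N m; "eef_pos": TCP position; "tcp_rot": TCP orientation; "ft_force": force on the tool from outside, world axes, zero at the start; "torque": the same for the moment, N m; "finger_gap": opening from 0.0 (shut) to 1.0 (fully open); "finger_force": force on a finger pad.
Only numpy, scipy, OpenCV 4.12 (cv2) and the standard library are available. Lean on these libraries where they do the work, as an engineer would, in place of code of your own. Each camera call takes 0.05 s, during which the arm holds its last target. There are 200 camera calls.

### The job

Two square jars of hazelnuts stand braced in the wooden block; open the one that the teaspoon has been laid in front of, and leave the other shut. Unscrew its tight cap anticlockwise without pulling the jar up out of its pocket, stop turning when it comes free, then lift it straight up until its lower edge is 2 to 4 cm above the jar's mouth and finish there, still holding it level over the jar. Leave the spoon and everything else where it is.

Things in the scene. Friction and masses are not known exactly. Their poses are not given: they have to be found in the camera images.
- stand: wooden bracing block fixed on the worktop, 298 mm long (its y), 100 mm deep (its x), 34 mm high, with two square pockets 66 mm wide and 24 mm deep, centred 85 mm to either side of its middle. Origin: centre of the underside; x points away from the robot, y to the left along the block, z up; turned by up to 0.4 rad
- jar_left: loose square glass jar of hazelnuts, about 0.45 kg, 64 x 64 x 78 mm, in the left (+y) pocket of the block, which keeps it from turning but not from being lifted. Origin: centre of its underside, 10 mm above the worktop; z up. The round neck, 48 mm across, rises to 106 mm above the origin, the rubber gasket in its mouth to 113 mm (117 mm with the cap off)
- jar_left_mouth (a point): centre of the jar's mouth, 113 mm above its origin. Behaviour: three lugs and a springy gasket hold the cap tight (to 0.6 N m all the way). Turned anticlockwise seen from above it comes free 1.05 rad from fully shut and is pushed up to 4 mm by the gasket; it does not rise earlier, and past 1.6 rad it meets stops. Pulled too early, it brings the jar along
- cap_left_center (a point): centre (half-way up) of that jar's round ribbed steel cap, 58 mm across, 26 mm high, 50 g; while it is on, its lower edge is 90 mm and its top 116 mm above the jar's origin, with 12 mm of bare neck below it. z up; its x axis lies along the jar's x when fully shut, and it starts up to 0.15 rad slackened (anticlockwise)
- jar_right: loose square glass jar of hazelnuts, about 0.45 kg, 64 x 64 x 78 mm, in the right (-y) pocket of the block, which keeps it from turning but not from being lifted. Origin: centre of its underside, 10 mm above the worktop; z up. The round neck, 48 mm across, rises to 106 mm above the origin, the rubber gasket in its mouth to 113 mm (117 mm with the cap off)
- jar_right_mouth (a point): centre of the jar's mouth, 113 mm above its origin. Behaviour: three lugs and a springy gasket hold the cap tight (to 0.6 N m all the way). Turned anticlockwise seen from above it comes free 1.05 rad from fully shut and is pushed up to 4 mm by the gasket; it does not rise earlier, and past 1.6 rad it meets stops. Pulled too early, it brings the jar along
- cap_right_center (a point): centre (half-way up) of that jar's round ribbed steel cap, 58 mm across, 26 mm high, 50 g; while it is on, its lower edge is 90 mm and its top 116 mm above the jar's origin, with 12 mm of bare neck below it. z up; its x axis lies along the jar's x when fully shut, and it starts up to 0.15 rad slackened (anticlockwise)
- spoon_mid (a point): middle of a loose steel teaspoon, 139 x 30 x 10 mm, lying on the worktop crosswise in front of (nearer the robot than) one of the two jars; it shows which jar is wanted. x along the spoon
- tin_mid (a point): centre of a loose low tin, 86 mm across, 40 mm high, standing in front of the other jar; leave it alone
- salt_mid (a point): centre of a loose glass salt shaker, 44 mm across, 90 mm high, behind the bracing block; leave it alone
Mind the look-alikes: they are no part of the job. What is shaped like the part that bears cap_right_center but purple or turquoise is not meant. Leave any blue or turquoise look-alike of the jar_left alone.

How it is judged (in metres and radians):
On the way:
1. the cap of the wanted jar, held by the fingers, is turned well on (over 0.7 rad from fully shut) while still down on its jar (((y of spoon_mid in the frame of stand above 0 m and angle between the x axis of cap_left_center and the x axis of jar_left, either way round above 0.7 rad and z of cap_left_center in the frame of jar_left below 0.115 m and contact force between cap_left and the fingers above 1 N) or (y of spoon_mid in the frame of stand below 0 m and angle between the x axis of cap_right_center and the x axis of jar_right, either way round above 0.7 rad and z of cap_right_center in the frame of jar_right below 0.115 m and contact force between cap_right and the fingers above 1 N))), for 0.05 s.
At the end, for the whole second after the job is handed in: The wanted jar's cap is held in the fingers, still, not turned far past release (0.85 to 2.29 rad from shut), level within 0.2 rad, its centre 132 to 200 mm above the jar's origin and within 25 mm of its axis, not touching the jar; jars seated within 4 mm, other cap on (((y of spoon_mid in the frame of stand above 0 m and angle between the x axis of cap_left_center and the x axis of jar_left, either way round above 0.85 rad and z of cap_left_center in the frame of jar_left between 0.132 and 0.2 m and horizontal distance between cap_left_center and jar_left below 0.025 m and angle between cap_left_center's own z axis and vertical below 0.2 rad and contact force between cap_left and the fingers above 2 N and contact force between cap_left and jar_left below 0.1 N and linear speed of cap_left below 0.03 m/s and height (world z) of each of jar_left, jar_right below 0.014 m and angle between jar_left's own z axis and vertical below 0.06 rad and z of cap_right_center in the frame of jar_right below 0.107 m) or (y of spoon_mid in the frame of stand below 0 m and angle between the x axis of cap_right_center and the x axis of jar_right, either way round above 0.85 rad and z of cap_right_center in the frame of jar_right between 0.132 and 0.2 m and horizontal distance between cap_right_center and jar_right below 0.025 m and angle between cap_right_center's own z axis and vertical below 0.2 rad and contact force between cap_right and the fingers above 2 N and contact force between cap_right and jar_right below 0.1 N and linear speed of cap_right below 0.03 m/s and height (world z) of each of jar_right, jar_left below 0.014 m and angle between jar_right's own z axis and vertical below 0.06 rad and z of cap_left_center in the frame of jar_left below 0.107 m))); the arm keeps its last pose, push and grip.
It fails at once if a jar is lifted out of its pocket (10 mm) or tipped (height (world z) of any of jar_left, jar_right above 0.02 m or angle between any of jar_left, jar_right's own z axis and vertical above 0.15 rad).
It fails at once if the cap of the jar without the spoon is turned (0.35 rad) or lifted ((y of spoon_mid in the frame of stand below 0 m and (angle between the x axis of cap_left_center and the x axis of jar_left, either way round above 0.35 rad or z of cap_left_center in the frame of jar_left above 0.11 m)) or (y of spoon_mid in the frame of stand above 0 m and (angle between the x axis of cap_right_center and the x axis of jar_right, either way round above 0.35 rad or z of cap_right_center in the frame of jar_right above 0.11 m))).
It fails at once if the cap is carried high above its jar (120 mm) (z of cap_left_center in the frame of jar_left above 0.24 m or z of cap_right_center in the frame of jar_right above 0.24 m).
It fails at once if the teaspoon, the low tin or the salt shaker is knocked out of its place (30 mm) (distance of any of spoon_mid, tin_mid, salt_mid from where it was at the start of the episode above 0.03 m).
It also fails if it takes over 32 s, if anything falls off the work surface, if the arm or the gripper's body presses on something with over 40 N, if the wrist force passes 120 N, or if a joint passes its speed limit or range.

## Working session

There is one attempt and no reset: what is moved stays moved. The work goes in short steps, Python scripts to look and compute and a shell command to move; the robot and the scene stay as the last step left them, time stands still between calls to the robot, and variables do not carry over. Pictures are saved under pics/ and viewed, at most 10 in all, crops included, and the job is handed in when it is done.

```bash
mkdir -p pics; ls; cat > h.py <<'E'
from rig import manip
import numpy as np, cv2
def shot(n,f):
    d=manip.get_image(n); cv2.imwrite('pics/'+f,d['color'][:,:,::-1]); np.save('pics/'+f+'.npy',d,allow_pickle=True); return d
def load(f): return np.load('pics/'+f+'.npy',allow_pickle=True).item()
def cloud(d):
    z=d['range_z'].astype(float); v,u=np.mgrid[:z.shape[0],:z.shape[1]]
    P=np.stack([(u-d['cx'])/d['fx']*z,(v-d['cy'])/d['fy']*z,z],-1)
    E=d['extrinsics']; return np.where(z[...,None]>0,(P-E[:3,3])@E[:3,:3],np.nan)
E
python3 - <<'E'
from h import *
s=manip.observe(); print({k:np.round(v,3).tolist() for k,v in s.items()})
for n in('scene','side'): d=shot(n,n+'1.png'); print(np.round(d['extrinsics'],2).tolist())
E
```

```text
pics
{'t': 0.0, 'q': [63.311, 24.285, 93.431, 0.0, 62.372, -1.087], 'joint_velocities': [0.013, 0.012, -0.022, -0.049, 0.054, 0.014], 'joint_torque': [0.002, -55.74, -28.173, 0.0, 0.008, -0.0], 'eef_pos': [269.786, 563.173, 230.538], 'tcp_rot': [[-0.902, 0.432, -0.001], [0.432, 0.902, -0.001], [0.0, -0.002, -1.0]], 'ft_force': [0.372, -0.583, 0.717], 'torque': [-0.008, -0.019, -0.012], 'finger_force': 0.0, 'finger_gap': 1.002}
[[0.87, -0.49, -0.0, -549.57], [-0.36, -0.64, -0.67, 179.2], [0.33, 0.59, -0.74, 924.75], [0.0, 0.0, 0.0, 1.0]]
[[1.0, -0.05, -0.01, -577.15], [-0.03, -0.53, -0.85, 54.11], [0.04, 0.85, -0.53, 973.0], [0.0, 0.0, 0.0, 1.0]]
```

View pics/scene1.png

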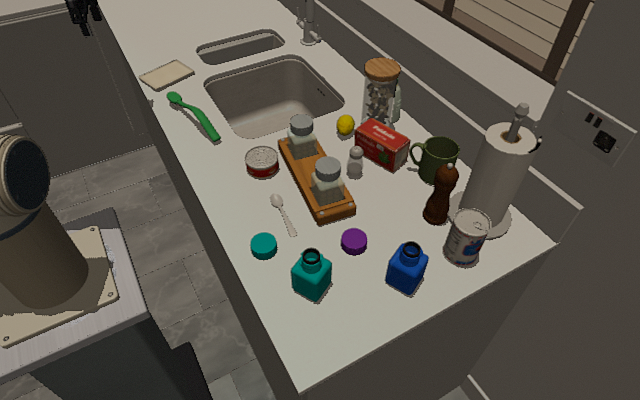

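View pics/side1.png

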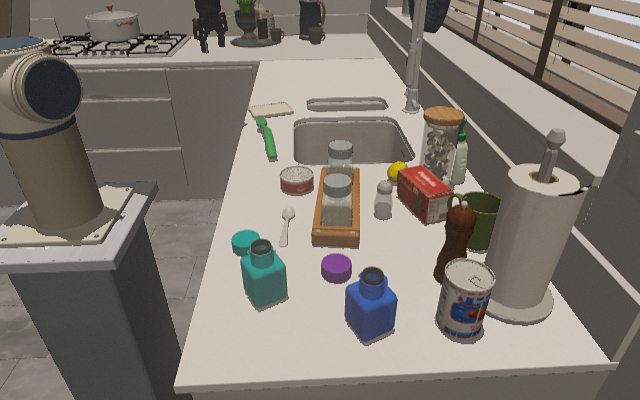

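The block lies from about (285,140) to (350,215) in the scene view. The spoon at (284,215) lies in front of the nearer, right (-y) jar, whose cap is at (327,167). The tin at (262,162) stands before the left jar, cap at (302,122), and the salt shaker is at (356,160).

```bash
python3 - <<'E'
from h import *
for f in('scene1.png','side1.png'):
    d=load(f); P=cloud(d); C=cv2.cvtColor(d['color'],cv2.COLOR_RGB2HSV)
    x,y,z=P[...,0],P[...,1],P[...,2]
    reg=(x>400)&(x<800)&(y>-300)&(y<300)
    top=(reg&(z>115)&(z<135)).astype(np.uint8)
    n,l,st,c=cv2.connectedComponentsWithStats(top)
    for i in range(1,n):
        if st[i,4]>40:
            m=l==i; p=P[m]; (cc,r)=cv2.minEnclosingCircle(p[:,:2].astype(np.float32))
            print(f,'top',c[i].round(),st[i,4],np.median(p,0).round(1),'circ',np.round(cc,1),round(r,1))
    wood=reg&(z>28)&(z<40)&(C[...,0]>5)&(C[...,0]<22)&(C[...,1]>110)
    p=P[wood]; 
    rr=cv2.minAreaRect(p[:,:2].astype(np.float32)); print('wood',len(p),np.round(cv2.boxPoints(rr),0).tolist(),rr)
    low=(reg&(z>2)&(z<95)&~wood&(x<1000)).astype(np.uint8)
    n,l,st,c=cv2.connectedComponentsWithStats(low)
    for i in range(1,n):
        if st[i,4]>60: p=P[l==i]; print('low',c[i].round(),st[i,4],p.min(0).round(),p.max(0).round())
E
```

```text
scene1.png top [301. 122.] 339 [629.7  77.  124.9] circ [632.1  81.9] 30.9
scene1.png top [327. 166.] 442 [607.1 -90.1 125.1] circ [608.9 -85.5] 31.6
scene1.png top [440. 184.] 109 [ 789.2 -257.4  122.4] circ [ 795.9 -251.5] 20.2
wood 1580 [[478.0, 109.0], [612.0, -331.0], [862.0, -254.0], [728.0, 185.0]] ((670.02197265625, -72.71792602539062), (262.140380859375, 459.3267517089844), 16.98807144165039)
low [344. 125.] 273 [758.  89.   2.] [799. 162.  51.]
low [211. 131.] 203 [434. 247.   2.] [475. 300.  51.]
low [364. 150.] 1253 [699. -64.   2.] [800.  50.  91.]
low [302. 145.] 658 [597.  46.   2.] [709. 183.  93.]
low [316. 200.] 522 [ 551. -156.    2.] [649. 149.  35.]
low [261. 161.] 919 [480.  57.   2.] [566. 188.  42.]
low [327. 190.] 749 [ 574. -121.   26.] [661. -50.  91.]
low [433. 208.] 449 [ 780. -277.    2.] [ 800. -225.   95.]
low [283. 213.] 265 [ 480. -145.    2.] [518.  -1.  11.]
low [353. 241.] 588 [ 566. -256.    2.] [ 638. -180.   30.]
low [265. 244.] 483 [ 400. -170.    3.] [445. -93.  30.]
low [311. 256.] 82 [ 458. -266.   75.] [ 481. -252.   94.]
low [309. 276.] 873 [ 423. -300.    2.] [ 505. -243.   95.]
side1.png top [340. 147.] 318 [631.9  70.1 128. ] circ [633.8  80.1] 31.4
side1.png top [337. 182.] 458 [609.3 -96.4 127.8] circ [608.5 -87.5] 30.6
side1.png top [451. 229.] 126 [ 791.4 -261.8  124. ] circ [ 794.7 -254.7] 17.1
wood 1278 [[479.0, 105.0], [611.0, -322.0], [859.0, -246.0], [727.0, 182.0]] ((669.0673217773438, -70.08859252929688), (260.0660400390625, 447.6624755859375), 17.172822952270508)
low [334. 229.] 16149 [ 400. -300.    2.] [800. 300.  95.]
low [336. 211.] 918 [ 574. -124.   11.] [645.  24.  95.]
```

Right jar wanted: caps measure (609,-87) and (633,81), 169 mm apart as they must be, stand yaw about -8°. I move above the right cap.

```bash
r="0,0,0,-0.78,-0.587,0,-1"; python3 -m creep '[0,0,0,-0.78,-0.587,0,-1, 0,0,0,-0.78,-0.587,0,-1, 0,0,0,-0.78,-0.587,0,-1, 0,0,0,-0.78,-0.587,0,-1, 0,0,0,-0.78,-0.587,0,-1]' 80
python3 -m creep '[0,0,0,-0.78,-0.587,0,-1, 0,0,0,-0.78,-0.587,0,-1, 0,0,0,-0.78,-0.587,0,-1, 0,0,0,-0.78,-0.587,0,-1, 0,0,0,-0.78,-0.587,0,-1]'
```

```text
t: 0.72
eef_pos: [383.5, 343.8, 231.1]
tcp_rot: [[-0.9, 0.436, -0.001], [0.436, 0.9, -0.001], [0.0, -0.001, -1.0]]
ft_force: [-1.3, -0.2, 0.9]
finger_gap: 1.002
finger_force: 0.0
t: 1.35
eef_pos: [496.4, 128.2, 231.2]
tcp_rot: [[-0.9, 0.436, 0.0], [0.436, 0.9, -0.0], [-0.0, 0.0, -1.0]]
ft_force: [-0.5, 0.7, -0.7]
finger_gap: 1.004
finger_force: 0.0
```

```bash
python3 -m creep '[0,0,0.29,-0.78,-0.578,0,-1, 0,0,0.29,-0.78,-0.578,0,-1, 0,0,0.29,-0.78,-0.578,0,-1, 0,0,0.29,-0.78,-0.578,0,-1, 0,0,0.29,-0.78,-0.578,0,-1]'
python3 -m creep '[0,0,0.1,0,0,0,-1, 0,0,0.1,0,0,0,-1, 0,0,0.1,0,0,0,-1, 0,0,0.1,0,0,0,-1]'
python3 - <<'E'
from h import *
s=manip.observe(); print(s['q'],s['eef_pos'],np.round(s['tcp_rot'],3).tolist())
d=shot('wrist','w1.png'); P=cloud(d); z=P[...,2]
print(np.round(d['extrinsics'],2).tolist())
m=(z>118)&(z<134)&(abs(P[...,0]-609)<60)&(abs(P[...,1]+87)<60)
n,l,st,c=cv2.connectedComponentsWithStats(m.astype(np.uint8))
for i in range(1,n):
    if st[i,4]>200: p=P[l==i]; print(c[i],st[i,4],np.median(p,0),cv2.minEnclosingCircle(p[:,:2].astype(np.float32)))
E
```

```text
t: 1.98
eef_pos: [610.1, -85.7, 230.8]
tcp_rot: [[-0.204, 0.979, 0.001], [0.979, 0.204, -0.0], [-0.0, 0.001, -1.0]]
ft_force: [-0.7, 0.0, 0.7]
finger_gap: 0.997
finger_force: 0.0
t: 2.48
eef_pos: [608.4, -83.0, 231.2]
tcp_rot: [[0.097, 0.995, -0.0], [0.995, -0.097, 0.0], [0.0, -0.0, -1.0]]
ft_force: [0.2, 0.3, 0.5]
finger_gap: 0.998
finger_force: 0.0
[-8.88799428e+00  2.33451773e+01  9.48256440e+01  1.01938314e-02
  6.18511115e+01 -3.29972623e+00] [608.37132959 -83.04538694 231.15953537] [[0.097, 0.995, -0.0], [0.995, -0.097, 0.0], [0.0, -0.0, -1.0]]
[[1.0, -0.1, -0.0, -612.83], [-0.09, -0.94, 0.32, -64.96], [-0.03, -0.32, -0.95, 371.64], [0.0, 0.0, 0.0, 1.0]]
[318.39054404 196.6884715 ] 3088 [609.65745997 -85.05197292 124.61323566] ((609.5043334960938, -86.57781219482422), 29.193805694580078)
```

View pics/w1.png

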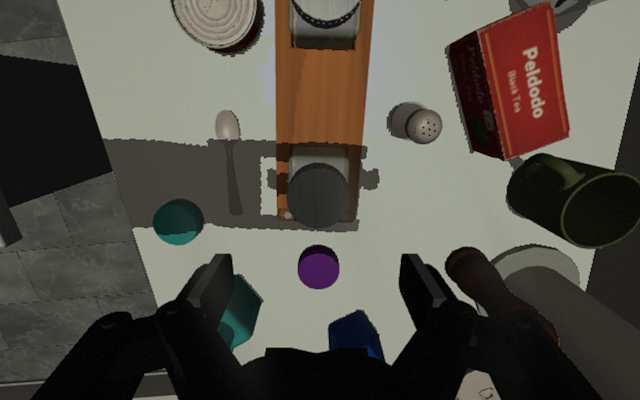

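The wanted cap shows at (318,195) between spoon (230,160) and salt shaker (415,123). Its centre is (609.5,-86.6), radius 29, top 125, which matches the given size. Now I descend.

```bash
python3 -m creep '[0,0,0,-0.014,0.006,0.15,-1, 0,0,0,-0.014,0.006,0.3,-1, 0,0,0,-0.014,0.006,0.36,-1, 0,0,0,-0.014,0.006,0.36,-1]'
python3 -m creep '[0,0,0,0,0,0.06,-1, 0,0,0,0,0,0.12,-1, 0,0,0,0,0,0.19,-1, 0,0,0,0,0,0.19,-1]'
python3 - <<'E'
from h import *
s=manip.observe(); print(s['ft_force'],s['eef_pos']); d=shot('wrist','w2.png'); shot('side','side2.png')
E
```

```text
t: 3.02
eef_pos: [609.1, -87.5, 140.7]
tcp_rot: [[0.1, 0.995, -0.002], [0.995, -0.1, 0.0], [0.0, -0.002, -1.0]]
ft_force: [0.0, -0.2, 0.1]
finger_gap: 0.998
finger_force: 0.0
t: 3.52
eef_pos: [608.2, -87.6, 91.9]
tcp_rot: [[0.101, 0.995, -0.003], [0.995, -0.101, 0.001], [0.0, -0.003, -1.0]]
ft_force: [-0.0, 0.2, 0.1]
finger_gap: 1.001
finger_force: 0.0
[-0.04528973  0.20311437  0.07736717] [608.17619637 -87.56399787  91.9080247 ]
```

View pics/w2.png

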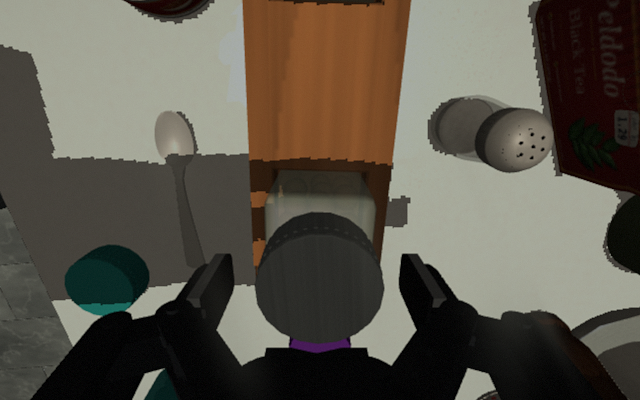

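The cap at (320,275) sits midway between the pads at (215,285) and (418,285), so I close.

```bash
python3 -m creep '[0,0,0,0,0,0,0.1, 0,0,0,0,0,0,0.3, 0,0,0,0,0,0,1, 0,0,0,0,0,0,1, 0,0,0,0,0,0,1]' 80
python3 - <<'E'
from h import *
s=manip.observe(); print(s['ft_force'],s['torque'],s['eef_pos'],s['q'][5]); d=shot('side','side3.png'); cv2.imwrite('pics/s3c.png',cv2.resize(d['color'][110:260,260:420,::-1],None,fx=4,fy=4))
E
```

```text
t: 4.25
eef_pos: [609.8, -87.8, 94.8]
tcp_rot: [[0.101, 0.995, 0.001], [0.995, -0.101, -0.0], [-0.0, 0.001, -1.0]]
ft_force: [-2.0, 1.1, 5.6]
finger_gap: 0.662
finger_force: 83.8
[-1.95153908  1.11440688  5.60624136] [-0.00962103  0.22020422  0.07796578] [609.80400185 -87.8374957   94.84713812] -3.50319645137256
```

View pics/s3c.png

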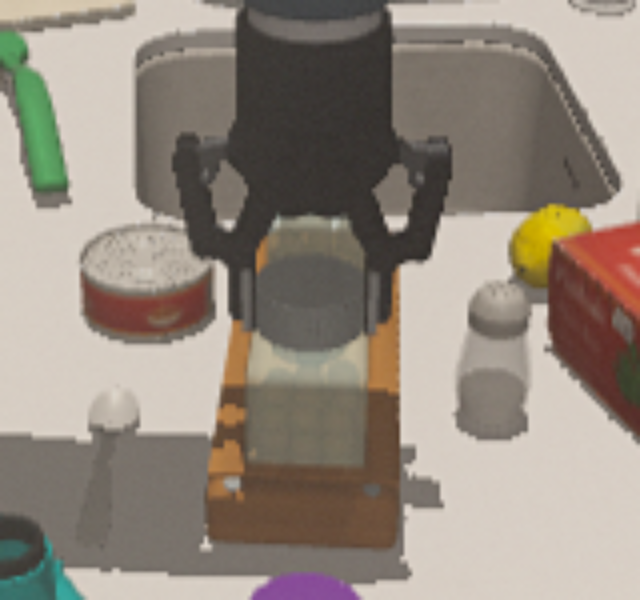

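The pads hold the cap at both sides (245,300) and (370,300) with 84 N, the jar is seated, and the opening of 56 mm fits the cap. Now I turn anticlockwise.

```bash
python3 -m creep '[0,0,-0.04,0,0,0,1, 0,0,-0.08,0,0,0,1, 0,0,-0.12,0,0,0,1, 0,0,-0.16,0,0,0,1, 0,0,-0.2,0,0,0,1]'
python3 - <<'E'
from h import *
s=manip.observe(); print(s['ft_force'],s['torque'],s['q'][5])
E
python3 -m creep '[0,0,-0.03,0,0,0,1, 0,0,-0.06,0,0,0,1, 0,0,-0.08,0,0,0,1, 0,0,-0.08,0,0,0,1]'
python3 - <<'E'
from h import *
s=manip.observe(); print(s['ft_force'],s['torque'],s['q'][5])
E
```

```text
t: 4.92
eef_pos: [610.5, -87.8, 94.9]
tcp_rot: [[-0.506, 0.862, 0.002], [0.862, 0.506, -0.0], [-0.001, 0.002, -1.0]]
ft_force: [0.0, 1.0, 3.3]
finger_gap: 0.657
finger_force: 83.8
[0.04399395 0.97174059 3.26990769] [ 0.05066726  0.00670513 -0.21627223] -39.71957837747784
t: 5.42
eef_pos: [610.5, -87.9, 95.0]
tcp_rot: [[-0.702, 0.712, 0.002], [0.712, 0.702, -0.0], [-0.002, 0.002, -1.0]]
ft_force: [0.0, 0.1, 5.9]
finger_gap: 0.662
finger_force: 84.0
[0.01202995 0.12927159 5.90923568] [0.09599905 0.02680573 0.08564088] -53.885477988942185
```

```bash
python3 -m creep '[0,0,-0.02,0,0,0,1, 0,0,-0.04,0,0,0,1]'
python3 - <<'E'
from h import *
s=manip.observe(); print(s['ft_force'],s['torque'],s['q'][5])
E
python3 -m creep '[0,0,-0.02,0,0,0,1, 0,0,-0.04,0,0,0,1]'
python3 - <<'E'
from h import *
s=manip.observe(); print(s['ft_force'],s['torque'],s['q'][5])
d=shot('wrist','w4.png'); cv2.imwrite('pics/w4c.png',cv2.resize(d['color'][200:400,160:480,::-1],None,fx=2.5,fy=2.5))
E
```

```text
t: 5.68
eef_pos: [610.8, -87.9, 95.3]
tcp_rot: [[-0.786, 0.618, 0.003], [0.618, 0.786, -0.0], [-0.003, 0.001, -1.0]]
ft_force: [-0.7, -0.2, 10.7]
finger_gap: 0.664
finger_force: 84.5
[-0.713019   -0.21274454 10.68957378] [ 0.04841008  0.14294801 -0.04106823] -61.13420870434355
t: 5.92
eef_pos: [611.2, -88.0, 95.9]
tcp_rot: [[-0.857, 0.515, 0.004], [0.515, 0.857, -0.001], [-0.004, 0.002, -1.0]]
ft_force: [-0.2, 0.6, 11.6]
finger_gap: 0.663
finger_force: 84.7
[-0.16556053  0.62396735 11.60976923] [ 0.10388481  0.10061537 -0.08084207] -68.3379228132802
```

View pics/w4c.png

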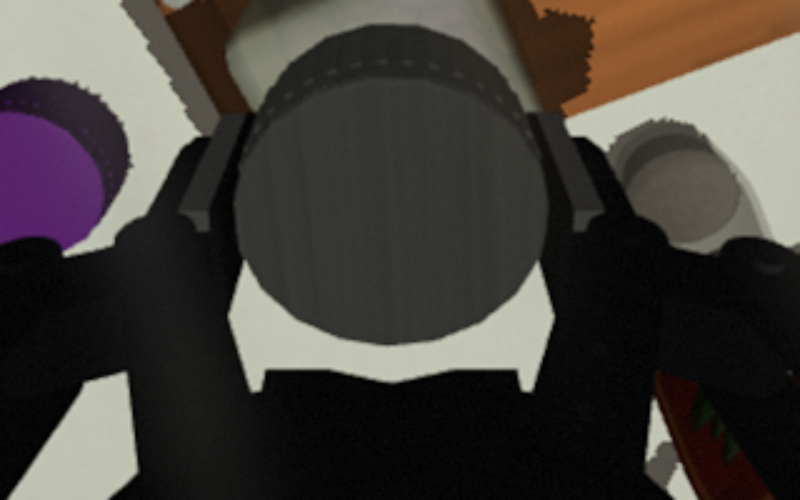

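The cap at (390,185) is still between the pads with its brushed lines along the camera as before, so it turned with the fingers (1.13 rad). The upward push rose from 6 to 12 N as the gasket freed it. I turn a little more for margin, then lift a little and check.

```bash
python3 -m creep '[0,0,-0.015,0,0,0,1, 0,0,-0.015,0,0,0,1]'
python3 -m creep '[0,0,0,0,0,-0.01,1, 0,0,0,0,0,-0.02,1, 0,0,0,0,0,-0.03,1, 0,0,0,0,0,-0.03,1]'
python3 -m creep '[0,0,0,0,0,-0.01,1, 0,0,0,0,0,-0.02,1, 0,0,0,0,0,-0.02,1]'
python3 - <<'E'
from h import *
s=manip.observe(); print(s['ft_force'],s['torque'],s['q'][5])
d=shot('side','side5.png'); cv2.imwrite('pics/s5c.png',cv2.resize(d['color'][110:260,260:420,::-1],None,fx=4,fy=4))
E
```

```text
t: 6.22
eef_pos: [611.3, -88.0, 95.9]
tcp_rot: [[-0.88, 0.475, 0.004], [0.475, 0.88, -0.001], [-0.004, 0.001, -1.0]]
ft_force: [0.2, 0.2, 11.4]
finger_gap: 0.663
finger_force: 84.7
t: 6.72
eef_pos: [609.3, -87.7, 101.2]
tcp_rot: [[-0.88, 0.474, -0.0], [0.474, 0.88, 0.0], [0.0, -0.0, -1.0]]
ft_force: [-0.0, 0.7, -0.1]
finger_gap: 0.663
finger_force: 84.8
t: 7.1
eef_pos: [609.5, -87.9, 106.5]
tcp_rot: [[-0.88, 0.474, 0.0], [0.474, 0.88, -0.0], [-0.0, -0.0, -1.0]]
ft_force: [-0.4, -0.4, -0.5]
finger_gap: 0.66
finger_force: 84.8
[-0.38206983 -0.43536493 -0.51851178] [-0.01261658 -0.05721602 -0.02435077] -70.99879122435755
```

View pics/s5c.png

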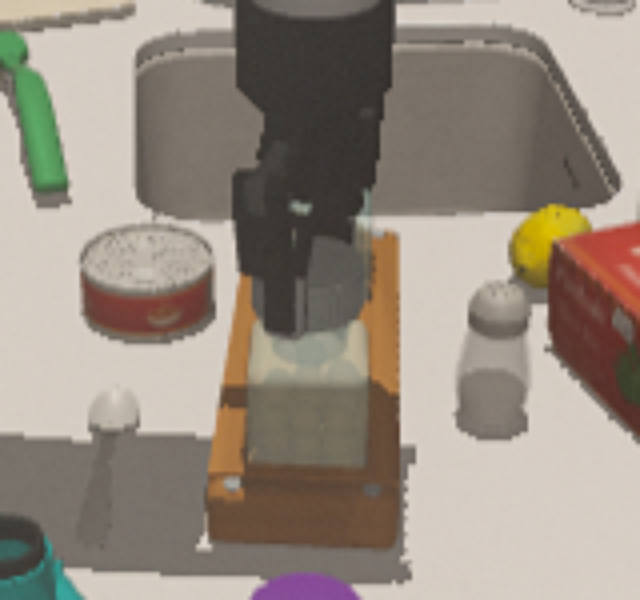

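The lift load is only the cap's 0.5 N. The jar still sits in its pocket at (308,400), with the cap higher at (315,285). I finish the lift.

```bash
python3 -m creep '[0,0,0,0,0,-0.05,1, 0,0,0,0,0,-0.1,1, 0,0,0,0,0,-0.15,1, 0,0,0,0,0,-0.165,1, 0,0,0,0,0,-0.165,1]'
python3 -m creep '[0,0,0,0,0,0,1, 0,0,0,0,0,0,1, 0,0,0,0,0,0,1]'
python3 - <<'E'
from h import *
s=manip.observe(); print(s['ft_force'],s['q'][5])
d=shot('side','side6.png'); cv2.imwrite('pics/s6c.png',cv2.resize(d['color'][110:260,260:420,::-1],None,fx=4,fy=4))
E
```

```text
t: 7.78
eef_pos: [609.6, -87.8, 148.1]
tcp_rot: [[-0.88, 0.474, 0.001], [0.474, 0.88, -0.0], [-0.001, 0.0, -1.0]]
ft_force: [-0.3, 0.2, -1.0]
finger_gap: 0.66
finger_force: 84.9
t: 8.15
eef_pos: [609.3, -87.7, 147.2]
tcp_rot: [[-0.88, 0.474, -0.001], [0.474, 0.88, 0.0], [0.001, -0.0, -1.0]]
ft_force: [-0.3, 0.3, -0.6]
finger_gap: 0.66
finger_force: 84.9
[-0.28634669  0.3039697  -0.57235933] -70.9994738122483
```

View pics/s6c.png

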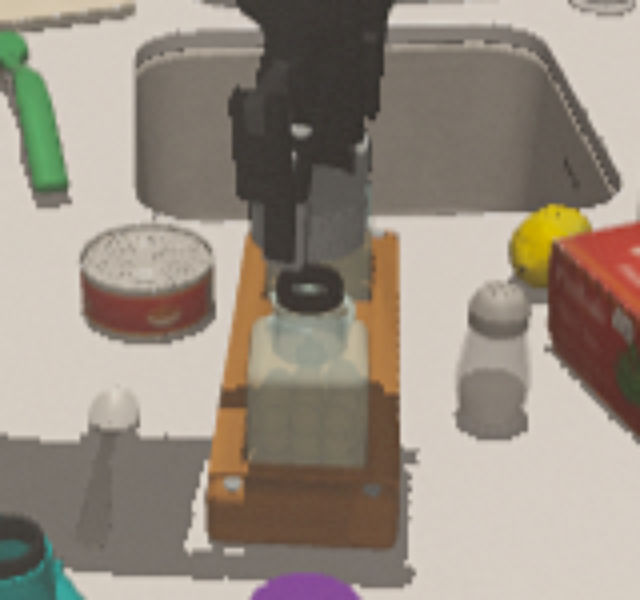

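The open mouth with its black gasket shows at (310,288), with the cap held level above it at about (330,215). Jar, spoon, tin and shaker have not moved, so I hand in.

```bash
python3 -c "
from rig import manip
print(manip.hand_in())"
```

```text
the job is handed in; nothing more can be done
None
```

I unscrewed the cap of the right-hand jar, the one with the teaspoon in front, and handed in with it held level about 3 cm above the mouth; the jar stayed seated and nothing else was moved, but no verdict came back.

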